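# Tare the kitchen scale under an empty plate

### The arm

A 6-joint arm with a two-finger parallel gripper is mounted at the origin on a cart in front of the work surface, level with it; the furniture and walls round the work are solid. World frame = base frame: x ahead of the robot, y to its left, z up, the work surface at z = 0. Lengths are in m, angles in rad, forces in N, time in s.
With the tool pointing down it reaches from about 0.3 to 0.95 m from the base axis. Payload 3.1 kg.
Tool frame: the origin (TCP) lies between the finger pads; the fingertips stand 8 mm ahead of it and the grasp point (between the pads) lies 11 mm behind it; z points along the fingers, y is the line along which they close (so a half turn about z gives the same grasp; the last joint's range is limited). The gripper opens to 85 mm and grips with 20 to 120 N. Pads are 22 mm wide; open, the fingers measure 114 mm over their backs; the gripper's body (76 mm by 85 mm) begins 54 mm behind the grasp point. The pads swing forward as they close: fully open they stand 13 mm farther back than shut.
Start: joints at [-1.213, 0.308, 1.634, -0, 1.2, -0.07], TCP at [0.259, -0.569, 0.239] pointing down, gripper open.
Joint ranges: [-3.06, 3.06], [-0.79, 1.96], [0.05, 2.63], [-1.19, 4.34], [0.05, 2.64], [-2.94, 2.94]. Speed limits (rad/s): [2.79, 2.79, 3.14, 3.14, 3.14, 3.14].

### API

Orientations are given as a unit quaternion [w, x, y, z].
In Python, from cell import manip gives the robot as it stands.
- The arm moves only by the tool send_rows, never from a script. Its argument "plan" is a list that holds one entry, the list of rows, each a list of 6 numbers: the shift along the world's x, y, z in units of 0.04 m (1.0 is 0.04 m), then the turn, a rotation vector about the world's x, y, z in units of 0.12 rad (1.0 is 0.12 rad). In form: [[[dx, dy, dz, wx, wy, wz], ...]]. A call has exactly 10 rows; each row shifts and turns the commanded pose from where the row before left it; what a row does not reach is not made up. A row lasts 1/12 s, in which the tool goes at most 41.7 mm and 7.16 degrees, less where a joint would pass 70% of its speed; a pose out of reach is approached as far as the arm can. A call with a number of a shift or a turn outside -1 to 1 is refused whole. A call with a gripper value outside its range is refused whole. "grip" is the gripper command: -1 is shut, 1 is fully open, values between are in proportion, set as the call begins (left out, the last holds). The fingers move at their own pace and stop on an object; the grip force is fixed at half the most. Time passes only in rows, so rows that do not move let the fingers close, or fill a call up. It gives the time, the measured TCP pose, the force, the opening and the grip force at its end, in the units of the state.
- manip.observe(): the state, without advancing time (a new reading comes with each control period).
- manip.capture(name): name is "scene" or "top" or "wrist"; returns a dict with "pixels" (420x560x3 uint8, red, green, blue), "fx", "fy", "cx", "cy" (pixels), "distortion" ([k1, k2, p1, p2, k3] as OpenCV has them; the pictures are not rectified), "rvec" (rotation vector, rad) and "tvec" (3), from world to camera coordinates, as OpenCV has them. Camera axes: x right, y down, z forward; pixel columns grow to the right and rows downward; lengths in m; the calibration is good to about 2 mm. A picture is of the moment at which its call begins. There is no depth.
- manip.close_job(): hands the job in; it is judged then, once.
The state is a dict: "t": time; "joint_pos": joint angles; "qd": joint speeds; "tau": joint torques, N m; "tcp_pos": TCP position; "orientation": TCP orientation; "force": force on the tool from outside, world axes, zero at the start; "moment": the same for the moment, N m; "finger_gap": finger opening in m; "finger_force": force on a finger pad.
Only numpy, scipy, OpenCV 4.12 (cv2) and the standard library are available. Lean on these libraries where they do the work, as an engineer would, in place of code of your own. Each camera call takes 0.05 s, during which the arm holds its last target. There are 200 camera calls.

### The job

A small plate stands on the kitchen scale and the reading should start from zero: press the green tare key with the white ring firmly, as with a fingertip, hold it down for about a second, then let go and move clear. Do not press the orange unit key, do not slam the key, and leave the plate where it stands on the scale.

Things in the scene. Friction and masses are not known exactly. Their poses are not given: they have to be found in the camera images.
- tare_key: Key to press: flat, green with a white ring, 34 mm (x) by 44 mm (y), left or right of the display. Origin: centre of its top face, 25 mm above the worktop, 3 mm proud of the scale body; z up. Yields straight down only 1.5 mm: registers at 4 N (0.8 mm), at its stop by 6 N. Press from above with shut fingers or a blunt tip, 6 to 15 N for 0.5 s; over 40 N damages it.
- unit_key: Key to leave alone: same size and height, orange with two white bars, on the other side of the display, its centre 132 mm from that of the green key. Origin: centre of its top face.
- scale: White kitchen scale, 250 mm (x) by 210 mm (y), does not move. Origin: centre of its underside, on the worktop; z up, the keys lie along its -x edge, facing the robot or up to 70 degrees to its left. Body top 22 mm high; round steel platform 176 mm across, top 30 mm high. Key centres at x = -93 mm, y = +66 and -66 mm in its frame, either way round; keys parallel to the scale.
- plate: Loose cream plate, 200 mm across, 18 mm high, standing centrally on the platform; not handled. Origin: centre of its underside, 30 mm above the worktop. Its rim is 48 mm above the worktop and stays about 10 mm behind the keys.

How it is judged:
By the outcome, as a careful person would: the job done as asked, in the order asked, and still so for the second after the job is handed in, with the robot touching nothing.
It also fails if it takes over 29 s, if anything falls off the work surface, if the arm or the gripper's body presses on something with over 40 N, if the wrist force passes 120 N, or if a joint passes its speed limit or range.

## Working session

There is one attempt and no reset: what is moved stays moved. The work goes in short steps, Python scripts to look and compute and a tool call to move; the robot and the scene stay as the last step left them, time stands still between calls to the robot, and variables do not carry over. Pictures are saved under pics/ and viewed, at most 10 in all, crops included, and the job is handed in when it is done.

Besides the shell and the picture viewer there is one more tool, called in YAML: its name, and indented under it one key for each argument. send_rows: Moves the arm, as the interface text tells. Its arguments: {"type":"object","properties":{"plan":{"type":"array","items":{"type":"array","items":{"type":"array","items":{"type":"number","minimum":-1,"maximum":1}}}},"grip":{"type":"number"}},"required":["plan"]}

```bash
mkdir -p pics; cat > h.py <<'E'
import numpy as np, cv2
from cell import manip
def ray(c,uv,z):
    K=np.array([[c["fx"],0,c["cx"]],[0,c["fy"],c["cy"]],[0,0,1.]])
    n=cv2.undistortPoints(np.array(uv,float).reshape(-1,1,2),K,np.array(c["distortion"],float)).reshape(-1,2)
    R=cv2.Rodrigues(np.array(c["rvec"],float))[0]; t=np.array(c["tvec"],float).ravel()
    o=-R.T@t; d=np.c_[n,np.ones(len(n))]@R
    return o+d*((z-o[2])/d[:,2])[:,None]
def blobs(c,lo,hi,z,amin=40):
    hsv=cv2.cvtColor(c["pixels"],cv2.COLOR_RGB2HSV)
    m=cv2.inRange(hsv,lo,hi); m=cv2.morphologyEx(m,cv2.MORPH_CLOSE,np.ones((9,9)))
    out=[]
    for k in cv2.findContours(m,cv2.RETR_EXTERNAL,cv2.CHAIN_APPROX_NONE)[0]:
        if cv2.contourArea(k)<amin: continue
        w=ray(c,k[:,0],z)[:,:2]; r=cv2.minAreaRect((w*1000).astype(np.float32))
        M=cv2.moments(k); out.append(((round(M['m10']/M['m00']),round(M['m01']/M['m00'])),[np.round(x,1) for x in r]))
    return out
E
python3 - <<'E'
from h import *
ims=[]
for n in("top","scene"):
    c=manip.capture(n); ims.append(c["pixels"])
    print(n,"green",blobs(c,(40,90,50),(85,255,255),.025)); print("orange",blobs(c,(6,140,100),(20,255,255),.025))
    cv2.imwrite(f"pics/{n}1.png",c["pixels"][:,:,::-1])
print(manip.observe())
E
```

```text
top green [((306, 266), [array([426.8, 151.5]), array([43.2, 32.1]), np.float64(45.6)])]
orange [((266, 224), [array([519.7, 244.4]), array([42.4, 32.4]), np.float64(45.7)]), ((241, 53), [array([938.8, 312.6]), array([34.5, 36.3]), np.float64(17.1)])]
scene green [((334, 259), [array([425.7, 153.4]), array([43.9, 36. ]), np.float64(45.4)])]
orange [((258, 243), [array([518.2, 247.1]), array([44.2, 35.7]), np.float64(45.5)]), ((172, 123), [array([1234. ,  215.7]), array([ 49.8, 208. ]), np.float64(77.1)])]
{'t': 0.1, 'joint_pos': array([-1.21268324e+00,  3.08922646e-01,  1.63508474e+00,  1.88994100e-05,
        1.19969035e+00, -6.97164362e-02]), 'qd': array([-0.00135814, -0.0022186 , -0.00115211, -0.00104146,  0.00070413,
       -0.00020202]), 'tau': array([ 3.16794658e-04, -4.16408193e+01, -2.77645522e+01, -7.28619648e-05,
        3.95598719e-03, -6.87874632e-06]), 'tcp_pos': array([ 0.25902184, -0.56798765,  0.23814682]), 'orientation': array([-1.04287889e-03,  9.77207540e-01,  2.12283575e-01, -1.42537293e-04]), 'force': array([ 0.51615268,  0.56997558, -0.38722741]), 'moment': array([0.02358914, 0.00376333, 0.03218048]), 'finger_force': 0.0, 'finger_gap': 0.08509750699840275}
```

View pics/top1.png

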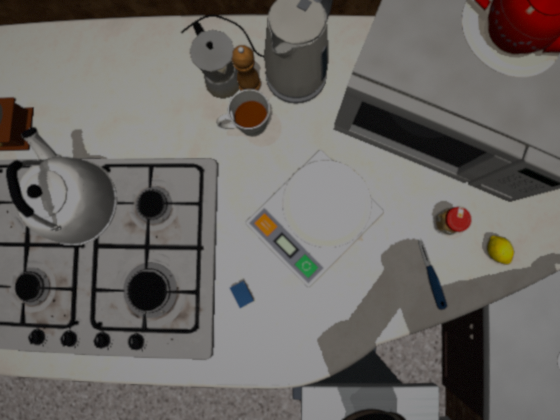

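View pics/scene1.png

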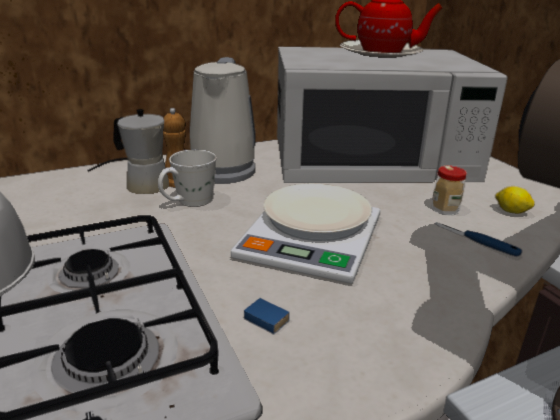

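The top view shows the scale turned about 45°, with the green key at (306,266) and the orange key at (266,224). The scene view agrees. The green key is at about (0.426, 0.152). The key spacing comes out at 131.6 mm (132 expected) and the key size at 43×32 mm, so both match. The straight path at height is free.

send_rows:
  plan:
    - [[0.14,0.6,0,0,0,0.535],[0.14,0.6,0,0,0,0.535],[0.14,0.6,0,0,0,0.535],[0.14,0.6,0,0,0,0.535],[0.14,0.6,0,0,0,0.535],[0.14,0.6,0,0,0,0.535],[0.14,0.6,0,0,0,0.535],[0.14,0.6,0,0,0,0.535],[0.14,0.6,0,0,0,0.535],[0.14,0.6,0,0,0,0.535]]
  grip: -1

```text
t: 0.93
tcp_pos: [0.3151, -0.3272, 0.2388]
orientation: [-0.0, 0.86, 0.511, -0.0]
force: [1.0, -0.0, 0.1]
finger_gap: 0.0003
finger_force: 0.0
```

send_rows:
  plan:
    - [[0.14,0.6,0,0,0,0.535],[0.14,0.6,0,0,0,0.535],[0.14,0.6,0,0,0,0.535],[0.14,0.6,0,0,0,0.535],[0.14,0.6,0,0,0,0.535],[0.14,0.6,0,0,0,0.535],[0.14,0.6,0,0,0,0.535],[0.14,0.6,0,0,0,0.535],[0.14,0.6,0,0,0,0.535],[0.14,0.6,0,0,0,0.535]]

```text
t: 1.77
tcp_pos: [0.371, -0.0874, 0.239]
orientation: [-0.0, 0.654, 0.756, -0.0]
force: [0.1, 0.1, 0.3]
finger_gap: -0.0001
finger_force: 0.0
```

send_rows:
  plan:
    - [[0.14,0.6,0,0,0,0.535],[0.14,0.6,0,0,0,0.535],[0.14,0.6,-0.3,0,0,0.535],[0.14,0.6,-0.3,0,0,0.535],[0.14,0.6,-0.3,0,0,0.535],[0.14,0.6,-0.3,0,0,0.535],[0.14,0.6,-0.3,0,0,0.535],[0.14,0.6,-0.3,0,0,0.535],[0.14,0.6,-0.3,0,0,0.535],[0.14,0.6,-0.3,0,0,0.535]]

```text
t: 2.6
tcp_pos: [0.427, 0.1525, 0.1424]
orientation: [-0.0, 0.382, 0.924, -0.0]
force: [0.4, 0.4, 0.0]
finger_gap: 0.0001
finger_force: 0.0
```

```bash
python3 - <<'E'
from h import *
from scipy.spatial.transform import Rotation as Ro
c=manip.capture("wrist")
print("green",blobs(c,(40,90,50),(85,255,255),.025)); print("orange",blobs(c,(6,140,100),(20,255,255),.025))
cv2.imwrite("pics/w1.png",c["pixels"][:,:,::-1])
s=manip.observe(); q=s["orientation"]
print(s["t"],s["tcp_pos"],s["joint_pos"],s["force"],s["finger_gap"]); print(Ro.from_quat(q,scalar_first=True).as_matrix().round(3))
E
```

```text
green [((284, 203), [array([426.7, 154.8]), array([43.5, 33.3]), np.float64(45.1)])]
orange [((469, 202), [array([519.6, 248.6]), array([43.8, 33.1]), np.float64(45.4)])]
2.65 [0.42688092 0.15538374 0.14062329] [ 0.25122409  0.10791525  2.10237031  0.0035738   0.93262558 -0.53998588] [-0.31138647  1.96680424 -0.16542271] -6.486850232900546e-06
[[-0.71   0.704 -0.002]
 [ 0.704  0.71   0.002]
 [ 0.003  0.    -1.   ]]
```

View pics/w1.png

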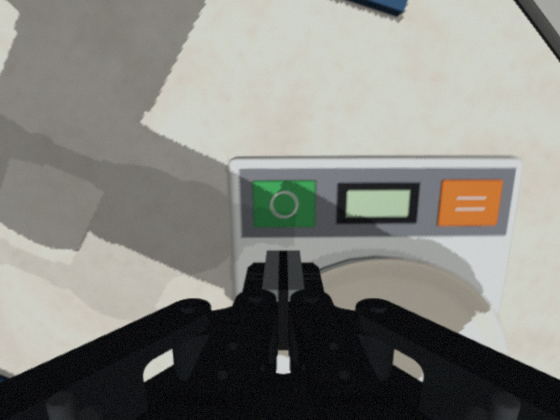

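The wrist view shows the green key with its ring at (284,203), straight ahead of the fingertips, and the orange key at (469,202). The three cameras agree to about 2 mm. I'll descend to just above the key.

send_rows:
  plan:
    - [[0,0,-0.3,0,0,0],[0,0,-0.4,0,0,0],[0,0,-0.4,0,0,0],[0,0,-0.4,0,0,0],[0,0,-0.3,0,0,0],[0,0,-0.3,0,0,0],[0,0,-0.2,0,0,0],[0,0,-0.1,0,0,0],[0,0,0,0,0,0],[0,0,0,0,0,0]]

```text
t: 3.48
tcp_pos: [0.4274, 0.1513, 0.0474]
orientation: [0.0, 0.384, 0.923, 0.0]
force: [0.3, -0.1, 0.0]
finger_gap: -0.0001
finger_force: 0.0
```

```bash
python3 - <<'E'
from h import *
c=manip.capture("wrist")
print("green",blobs(c,(40,90,50),(85,255,255),.025))
cv2.imwrite("pics/w2.png",c["pixels"][:,:,::-1])
s=manip.observe()
print(s["t"],s["tcp_pos"],s["force"])
E
```

```text
green [((284, 242), [array([426.8, 153.6]), array([44., 34.]), np.float64(45.6)])]
3.5333 [0.42779138 0.15139846 0.04777496] [ 0.41928827  0.66920752 -0.4601409 ]
```

View pics/w2.png

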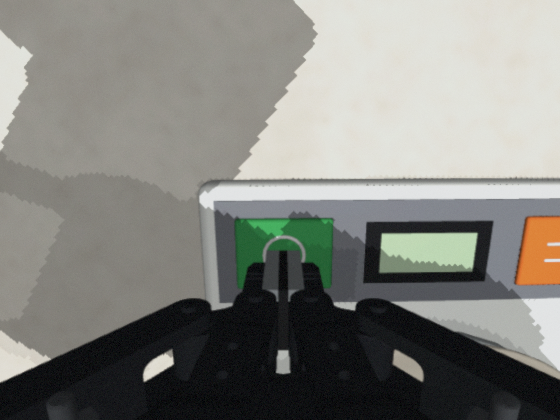

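The key spans columns 235–333, and the fingertips are centred on its ring at (284,250). The tips are about 14 mm above the key. I'll come down slowly with a 1–2 mm lateral correction.

send_rows:
  plan:
    - [[-0.02,0.04,-0.1,0,0,0],[0,0,-0.1,0,0,0],[0,0,-0.05,0,0,0],[0,0,-0.03,0,0,0],[0,0,-0.02,0,0,0],[0,0,-0.01,0,0,0],[0,0,0,0,0,0],[0,0,0,0,0,0],[0,0,0,0,0,0],[0,0,0,0,0,0]]

```text
t: 4.37
tcp_pos: [0.4266, 0.1529, 0.035]
orientation: [0.0, 0.384, 0.923, 0.0]
force: [0.0, -0.5, 0.4]
finger_gap: -0.0003
finger_force: 0.0
```

send_rows:
  plan:
    - [[0,0,-0.02,0,0,0],[0,0,-0.02,0,0,0],[0,0,-0.01,0,0,0],[0,0,-0.01,0,0,0],[0,0,-0.01,0,0,0],[0,0,0,0,0,0],[0,0,0,0,0,0],[0,0,0,0,0,0],[0,0,0,0,0,0],[0,0,0,0,0,0]]

```text
t: 5.2
tcp_pos: [0.4265, 0.1529, 0.0322]
orientation: [0.0, 0.384, 0.923, 0.0]
force: [-1.4, -0.4, 4.2]
finger_gap: -0.0004
finger_force: 1.9
```

send_rows:
  plan:
    - [[0,0,-0.005,0,0,0],[0,0,-0.005,0,0,0],[0,0,-0.005,0,0,0],[0,0,-0.005,0,0,0],[0,0,0,0,0,0],[0,0,0,0,0,0],[0,0,0,0,0,0],[0,0,0,0,0,0],[0,0,0,0,0,0],[0,0,0,0,0,0]]

```text
t: 6.03
tcp_pos: [0.4265, 0.1529, 0.0316]
orientation: [-0.0, 0.384, 0.923, -0.0]
force: [-2.0, -0.5, 6.3]
finger_gap: -0.0002
finger_force: 3.3
```

send_rows:
  plan:
    - [[0,0,-0.007,0,0,0],[0,0,-0.005,0,0,0],[0,0,0,0,0,0],[0,0,0,0,0,0],[0,0,0,0,0,0],[0,0,0,0,0,0],[0,0,0,0,0,0],[0,0,0,0,0,0],[0,0,0,0,0,0],[0,0,0,0,0,0]]

```text
t: 6.87
tcp_pos: [0.4266, 0.1529, 0.0315]
orientation: [-0.0, 0.384, 0.923, -0.0]
force: [-1.9, -0.7, 10.8]
finger_gap: 0.0001
finger_force: 5.2
```

The force held steady at 10.8 N with the key at its stop. Now I'll release, going straight up and then clear.

send_rows:
  plan:
    - [[0,0,0,0,0,0],[0,0,0,0,0,0],[0,0,0.02,0,0,0],[0,0,0.05,0,0,0],[0,0,0.15,0,0,0],[0,0,0.4,0,0,0],[0,0,0.6,0,0,0],[0,0,0.6,0,0,0],[0,0,0.6,0,0,0],[0,0,0.4,0,0,0]]

```text
t: 7.7
tcp_pos: [0.4273, 0.1532, 0.1457]
orientation: [0.001, 0.384, 0.923, 0.001]
force: [0.1, 0.3, 0.4]
finger_gap: 0.0005
finger_force: 0.0
```

send_rows:
  plan:
    - [[0,-0.4,0.4,0,0,0],[0,-0.5,0.4,0,0,0],[0,-0.5,0.3,0,0,0],[0,-0.5,0.2,0,0,0],[0,-0.5,0,0,0,0],[0,-0.4,0,0,0,0],[0,-0.2,0,0,0,0],[0,0,0,0,0,0],[0,0,0,0,0,0],[0,0,0,0,0,0]]

```text
t: 8.53
tcp_pos: [0.4263, 0.0335, 0.1953]
orientation: [-0.0, 0.384, 0.923, 0.0]
force: [0.8, 0.4, 0.3]
finger_gap: 0.0001
finger_force: 0.0
```

```bash
python3 - <<'E'
from h import *
c=manip.capture("scene"); cv2.imwrite("pics/s2.png",c["pixels"][:,:,::-1])
E
```

```text
(no output)
```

View pics/s2.png

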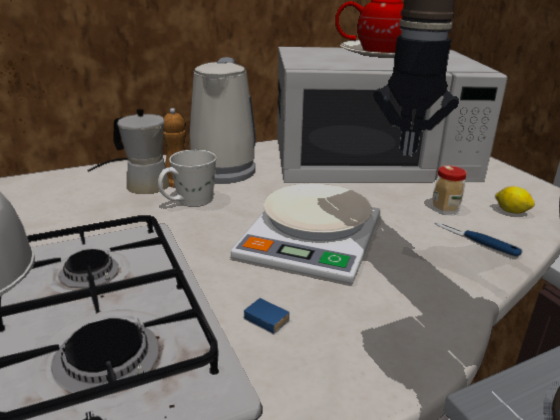

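The arm is clear, and the plate at (317,210) and the scale are unmoved.

```bash
python3 -c "
from cell import manip
print(manip.close_job())"
```

```text
the job is handed in; nothing more can be done
None
```

I pressed the green tare key to its stop, peaking near 11 N and holding for about a second, then released it and moved clear; the plate stayed in place, the orange key was not touched, and the job is handed in.

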